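Clamp the junction housing and take off a cap of unknown thread

ROBOT

A 6-joint arm with a two-finger parallel gripper is mounted at the origin on the work surface. World frame = base frame: x ahead of the robot, y to its left, z up, the work surface at z = 0. Lengths are in m, angles in rad, forces in N, time in s.
With the tool pointing down it reaches from about 0.3 to 0.775 m from the base axis. Payload 14.6 kg.
Tool frame: the origin (TCP) lies at the very end of the fingers, on their centre line; the grasp point (between the pads) lies 19 mm behind it; z points along the fingers, y is the line along which they close (so a half turn about z gives the same grasp; the last joint's range is limited). The gripper opens to 94 mm and grips with 3 to 60 N. Pads are 16 mm wide; open, the fingers measure 119 mm over their backs; the gripper's body (75 mm by 177 mm) begins 78 mm behind the grasp point.
Start: joints at [-1.363, 0.3, 1.521, -0, 1.321, -0.067], TCP at [0.149, -0.529, 0.205] pointing down, gripper open.
Joint ranges: [-3.03, 3.03], [-0.79, 2.21], [0.23, 2.52], [-1.04, 4.18], [0, 3.07], [-2.55, 2.55]. Speed limits (rad/s): [2.22, 2.22, 2.57, 3.14, 3.14, 3.14].

INTERFACE

Orientations are given as [roll, pitch, yaw] about the fixed x, y, z axes, in that order (R = Rz(yaw) Ry(pitch) Rx(roll)).
In Python, from station import ctrl gives the robot as it stands.
- The arm moves only by the shell command python3 -m pendant 'ROWS' [OPENING] [FORCE]. ROWS is JSON, a list of rows, each a list of 2 entries, a list of its own where there are three numbers: the shift along the world's x, y, z in cm, then the turn about the world's z in rad. A call has 1 to 20 rows; each row shifts and turns the commanded pose from where the row before left it; what a row does not reach is not made up. A row lasts 1/12 s, in which the tool goes at most 41.7 mm and 7.16 degrees, less where a joint would pass 70% of its speed; a pose out of reach is approached as far as the arm can. A call is refused whole if a number of a shift passes 4.17 or a number of a turn 0.125, either way. A call with a gripper value outside its range is refused whole. OPENING is the opening, from 0 (shut) to 1 (fully open), set as the call begins (- or left out, the last holds). The fingers move at their own pace and stop on an object; FORCE is the grip in N (left out, the last holds). Time passes only in rows, so rows that do not move let the fingers close. It gives the time, the measured TCP pose, the force, the opening and the grip force at its end, in the units of the state.
- ctrl.get_obs(): the state, without advancing time (a new reading comes with each control period).
- ctrl.camera(name): name is "scene" or "top"; returns a dict with "color" (384x512x3 uint8, red, green, blue), "intrinsics" (3x3 intrinsics, pixels), "camera_from_world" (4x4, takes a point from world to camera coordinates). Camera axes: x right, y down, z forward; pixel columns grow to the right and rows downward; lengths in m; the calibration is good to about 2 mm. A picture is of the moment at which its call begins. There is no depth.
- ctrl.hand_in(): hands the job in; it is judged then, once.
The state is a dict: "time_s": time; "qpos": joint angles; "joint_vel": joint speeds; "tau": joint torques, N m; "ee_pos": TCP position; "eef_rot": TCP orientation; "force": force on the tool from outside, world axes, zero at the start; "moment": the same for the moment, N m; "grip_width": finger opening in m; "grip_force": force on a finger pad.
Only numpy, scipy, OpenCV 4.12 (cv2) and the standard library are available. Lean on these libraries where they do the work, as an engineer would, in place of code of your own. Each camera call takes 0.05 s, during which the arm holds its last target. There are 200 camera calls.

TASK

Crank the handle of the vise until its moving jaw has pushed the junction housing standing between the jaws firmly against the fixed jaw, and leave it clamped. Then take off that housing's dust cap: nobody knows whether its thread is right- or left-hand, so try turning it both ways without forcing it. Finish while holding the cap in the gripper, still, about 10 cm above the housing, and leave the spare housing on the wooden plinth and the other things on the bench where they are.

Things in the scene. Friction and masses are not known exactly. Their poses are not given: they have to be found in the camera images.
- vise: Dark steel machine vise, fixed, on a plywood base 300 x 120 x 12 mm. Origin: on the bench under the middle of the seat; x runs from the crank to the fixed jaw, z up. Screw axis along x, 70 mm above the bench. Nut block (20 mm thick, 60 wide, 95 high) at x = -130 mm, the crank beyond it. Only the 12 mm base's end (to x = -170 mm) and the bench lie near the crank's circle.
- seat (a point): Middle of the vise's bed between the jaws, on its top face 45 mm above the bench. Jaws are 90 mm wide; the fixed jaw's face is 32 mm in vise +x of here, its top 90 mm above the bench.
- jaw: The vise's moving jaw, 34 mm thick, top 86 mm above the bench. Origin: the vise's origin shifted along vise x by the jaw's travel; its face is 44 mm in -x of this origin, so it is home on a 60 mm housing after 16 mm of travel in all.
- crank (a joint): Angle of the vise's crank (rad), 0 to 4.5 at the start; grows as the vise closes: clockwise seen from the crank's end (right-hand rule about vise +x). Jaw and crank travel 8 mm in vise +x per turn. At angle a the handle is at vise y = -38 sin a mm, 38 cos a mm above the screw axis. Needs 3 to 4 N at the handle; touches near 12.5 rad, firm (9 N) near 13.3.
- crank_grip (a point): Middle of the crank's handle: a freely spinning black round bar, 16 mm diameter, 52 mm long, parallel to vise x, 38 mm off the screw axis, 200 mm in vise -x of jaw's origin. Pinch it from above across the bar (25 to 30 N) and carry it round with the gripper pointing down all the while; its axis comes down to 32 mm above the bench.
- unit_a: Junction housing, cast aluminium, 60 (own x, across the jaws) x 56 x 55 mm tall, about 0.45 kg, loose; brass plugs stick out 8 mm from its y faces. Under its cap a steel neck, 20 mm high above its collar, 34 mm over the thread. Origin: centre of underside, z up. One of unit_a/unit_b stands between the jaws (within 10 mm of point seat): work on that one; the other is the spare on the plinth.
- unit_b: Junction housing, cast aluminium, 60 (own x, across the jaws) x 56 x 55 mm tall, about 0.45 kg, loose; brass plugs stick out 8 mm from its y faces. Under its cap a steel neck, 20 mm high above its collar, 34 mm over the thread. Origin: centre of underside, z up. One of unit_a/unit_b stands between the jaws (within 10 mm of point seat): work on that one; the other is the spare on the plinth.
- cap_a: Round ribbed black plastic dust cap on unit_a, 46 mm diameter, 30 mm high, 60 g, closed on top, its rim resting on an 8 mm high, 42 mm wide collar, so 63 mm above the housing's underside; fingertips stay clear of the housing's flat top if they go no more than 6 mm below the rim. Origin: centre of the rim plane, z up. Grip it from above at any yaw. It is off once raised 20 mm.
- cap_a_mid (a point): Grip point on the axis of cap_a, 18 mm above its rim. Short coarse thread of unknown hand: one way it meets a hard stop within 20 degrees; the other way it turns lightly, is free from 40 to 55 degrees on (next stop at about 115 to 135) and lifts straight up. Before that it lifts only 2 to 6 mm and holds fast. 10 to 15 N of grip turns it and slips harmlessly at a stop.
- cap_b: Round ribbed black plastic dust cap on unit_b, 46 mm diameter, 30 mm high, 60 g, closed on top, its rim resting on an 8 mm high, 42 mm wide collar, so 63 mm above the housing's underside; fingertips stay clear of the housing's flat top if they go no more than 6 mm below the rim. Origin: centre of the rim plane, z up. Grip it from above at any yaw. It is off once raised 20 mm.
- cap_b_mid (a point): Grip point on the axis of cap_b, 18 mm above its rim. Short coarse thread of unknown hand: one way it meets a hard stop within 20 degrees; the other way it turns lightly, is free from 40 to 55 degrees on (next stop at about 115 to 135) and lifts straight up. Before that it lifts only 2 to 6 mm and holds fast. 10 to 15 N of grip turns it and slips harmlessly at a stop.
- plinth: Light wooden block 85 x 85 x 45 mm, fixed, that carries the spare housing. Origin: centre of the underside.
- screwdriver: Bystander: screwdriver 190 mm lying on the bench, origin under its middle.
- wrench: Bystander: open spanner 160 mm lying on the bench.
- contactor: Bystander: grey and black contactor, 75 x 45 x 69 mm high.
- terminal_strip: Bystander: white terminal strip with brass screws, 80 x 22 x 22 mm.
- gland_nut: Bystander: brass ring nut, 40 mm diameter, 12 mm high.
- push_button: Bystander: round push button, 38 mm diameter, 46 mm high.
Things that resemble listed ones, but are neither listed nor needed, are in the scene too. What is shaped like the cap_b but pink or yellow is not meant.

How it is judged:
On the way, in this order (a step that is already met when the one before it is completed fails the run):
1. the moving jaw presses the housing against the fixed jaw with more than 20 N, its cap still on ((((horizontal distance between unit_a and seat below 0.03 m and contact force between each of jaw, vise and unit_a above 20 N) and z of cap_a in the frame of unit_a below 0.073 m) or ((horizontal distance between unit_b and seat below 0.03 m and contact force between each of jaw, vise and unit_b above 20 N) and z of cap_b in the frame of unit_b below 0.073 m))), for 0.3 s.
2. the clamped housing's cap is off its neck (((horizontal distance between unit_a and seat below 0.03 m and z of cap_a in the frame of unit_a above 0.088 m) or (horizontal distance between unit_b and seat below 0.03 m and z of cap_b in the frame of unit_b above 0.088 m))), for 0.2 s.
At the end, for the whole second after the job is handed in: The cap of the housing in the vise is held still in the fingers with its rim more than 50 mm above the collar it sat on, touching the housing no more; the housing is still upright on the vise's bed (lifted less than 12 mm) and clamped by the moving jaw with more than 10 N (((z of cap_a in the frame of unit_a above 0.113 m and height (world z) of cap_a above 0.148 m and contact force between the fingers and cap_a above 1 N and contact force between unit_a and cap_a below 0.5 N and linear speed of cap_a below 0.05 m/s and contact force between jaw and unit_a above 10 N and horizontal distance between unit_a and seat below 0.03 m and angle between unit_a's own z axis and vertical below 0.1 rad and z of unit_a in the frame of seat below 0.012 m) or (z of cap_b in the frame of unit_b above 0.113 m and height (world z) of cap_b above 0.148 m and contact force between the fingers and cap_b above 1 N and contact force between unit_b and cap_b below 0.5 N and linear speed of cap_b below 0.05 m/s and contact force between jaw and unit_b above 10 N and horizontal distance between unit_b and seat below 0.03 m and angle between unit_b's own z axis and vertical below 0.1 rad and z of unit_b in the frame of seat below 0.012 m))); the arm keeps its last pose, push and grip.
It fails at once if the spare housing or its cap is moved more than 25 mm ((horizontal distance between unit_a and seat above 0.08 m and distance of any of unit_a, cap_a from where it was at the start of the episode above 0.025 m) or (horizontal distance between unit_b and seat above 0.08 m and distance of any of unit_b, cap_b from where it was at the start of the episode above 0.025 m)).
It fails at once if a bystander is moved more than 30 mm (distance of any of screwdriver, wrench, contactor, terminal_strip, gland_nut, push_button from where it was at the start of the episode above 0.03 m).
It also fails if it takes over 72 s, if anything falls off the work surface, if the arm or the gripper's body presses on something with over 40 N, if the wrist force passes 120 N, or if a joint passes its speed limit or range.

## Working session

There is one attempt and no reset: what is moved stays moved. The work goes in short steps, Python scripts to look and compute and a shell command to move; the robot and the scene stay as the last step left them, time stands still between calls to the robot, and variables do not carry over. Pictures are saved under pics/ and viewed, at most 10 in all, crops included, and the job is handed in when it is done.

```bash
mkdir -p pics; ls
python3 - <<'E'
from station import ctrl
import cv2, numpy as np
for n in("scene","top"):
    c=ctrl.camera(n); cv2.imwrite(f"pics/{n}0.png",c["color"][:,:,::-1]); np.savez(f"{n}0.npz",**c)
    print(n,np.round(c["intrinsics"],1).tolist(),np.round(c["camera_from_world"],3).tolist())
o=ctrl.get_obs();print(o)
E
```

```text
pics
scene [[415.1, 0.0, 257.5], [0.0, 415.1, 193.8], [0.0, 0.0, 1.0]] [[-0.878, 0.478, -0.014, 0.428], [0.416, 0.75, -0.514, -0.293], [-0.235, -0.457, -0.858, 1.042], [0.0, 0.0, 0.0, 1.0]]
top [[463.4, 0.0, 258.6], [0.0, 463.4, 197.2], [0.0, 0.0, 1.0]] [[-0.023, -0.999, -0.042, 0.191], [-0.989, 0.029, -0.147, 0.541], [0.149, 0.038, -0.988, 0.911], [0.0, 0.0, 0.0, 1.0]]
{'time_s': 0.1, 'qpos': array([-1.36259257e+00,  3.00407396e-01,  1.52152844e+00, -3.14123368e-05,
        1.32069051e+00, -6.66374094e-02]), 'joint_vel': array([-1.77434911e-04, -9.02119287e-04, -7.65066672e-05,  3.81005160e-04,
       -9.00423765e-04,  2.17045787e-03]), 'tau': array([ 1.23060734e-03, -5.32645869e+01, -3.53283727e+01,  7.09470478e-02,
        2.34898611e-02, -5.98440670e-05]), 'ee_pos': array([ 0.14918687, -0.52913283,  0.20494354]), 'eef_rot': array([-3.14055923e+00, -3.84718790e-05,  2.74848940e-01]), 'force': array([-0.56565835,  0.46809163, -0.27810157]), 'moment': array([-0.02124085, -0.02496348,  0.04962827]), 'grip_force': 0.0, 'grip_width': 0.0941710282887574}
```

View pics/scene0.png

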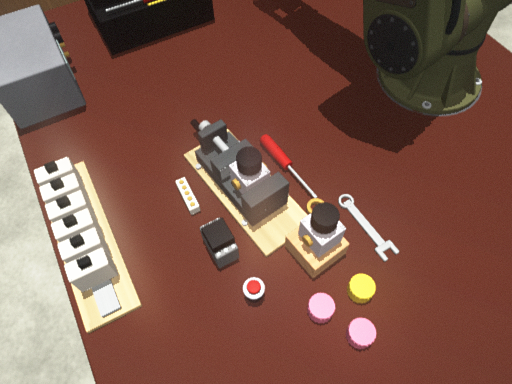

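View pics/top0.png

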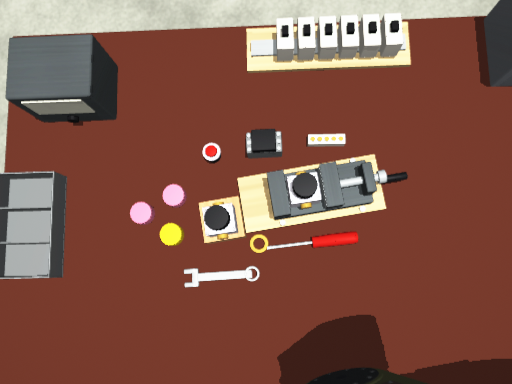

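The scene view shows the vise with a capped housing (cap at top px 305,185; scene 249,160) and its crank handle at top px (398,177). The spare is on the plinth (top px 217,217; scene 325,217). The black-capped housing between the jaws is the one to work on. The pink and yellow caps are decoys. I'll confirm this in an enlarged crop.

```bash
cat > h.py <<'E'
import numpy as np, cv2
def ray(c,u,v,z):
    K=c["intrinsics"];T=c["camera_from_world"];R=T[:3,:3];t=T[:3,3]
    o=-R.T@t; d=R.T@np.linalg.solve(K,[u,v,1.]); return o+d*(z-o[2])/d[2]
def proj(c,p):
    q=c["camera_from_world"]@np.append(p,1); q=c["intrinsics"]@q[:3]; return q[:2]/q[2]
E
python3 - <<'E'
from h import *
c=dict(np.load("top0.npz")); im=c["color"][:,:,::-1].copy()
s=dict(np.load("scene0.npz")); im2=s["color"][:,:,::-1].copy()
a=cv2.resize(im[145:255,190:420],None,fx=3.4,fy=3.4,interpolation=cv2.INTER_CUBIC)
b=cv2.resize(im2[110:280,180:360],None,fx=3.3,fy=3.3,interpolation=cv2.INTER_CUBIC)
cv2.imwrite("pics/t1.png",a);cv2.imwrite("pics/s1.png",b)
hsv=cv2.cvtColor(im,cv2.COLOR_BGR2HSV)
m=cv2.inRange(hsv,(12,40,110),(30,255,255)); m[:150]=0; m[240:]=0; m[:,:236]=0; m[:,390:]=0
p=cv2.findNonZero(m); r=cv2.minAreaRect(p); bx=cv2.boxPoints(r); print(r)
w=[ray(c,*q,.012) for q in bx]; print(np.round(w,4), [np.linalg.norm(w[i]-w[i-1]) for i in range(4)])
E
```

```text
((306.7416076660156, 198.369140625), (66.21221160888672, 153.10487365722656), 79.99201965332031)
[[ 0.5917  0.2487  0.012 ]
 [ 0.6397 -0.0757  0.012 ]
 [ 0.4991 -0.0912  0.012 ]
 [ 0.4514  0.2261  0.012 ]] [np.float64(0.1420689022603679), np.float64(0.32789715569524996), np.float64(0.14142389472499856), np.float64(0.32078824450899496)]
```

View pics/t1.png

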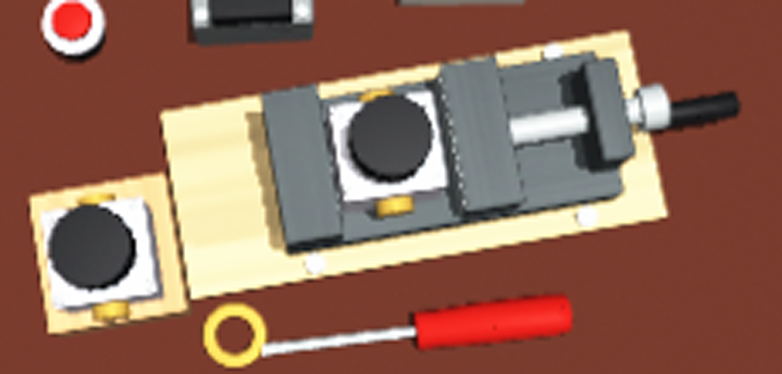

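View pics/s1.png

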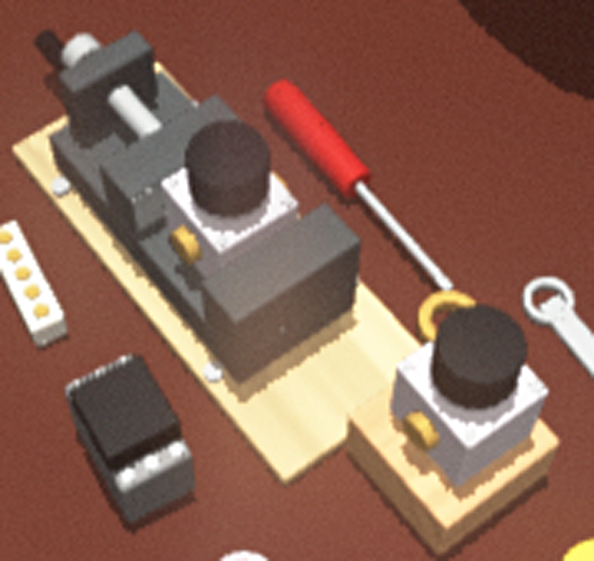

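Both crops confirm it. The black-capped housing sits between the jaws (cap at t1 crop px 390,137) and the spare is on the plinth (92,247). The handle is the black bar at t1 crop px 672–738, 104–112, and its dark end shows at s1 crop px (47,42).

Run:
```python
from h import *
c=dict(np.load("top0.npz")); s=dict(np.load("scene0.npz"))
px=np.array([(162,112),(628,32),(668,215),(190,298)])/3.4+[190,145]
w=np.array([ray(c,*q,.012) for q in px])[:,:2]; print(np.round(w,4),[np.linalg.norm(w[i]-w[i-1]) for i in range(4)])
ex=(w[0]+w[3]-w[1]-w[2]);ex/=np.linalg.norm(ex);ey=np.array([-ex[1],ex[0]])
O=w.mean(0)+.02*ex; yaw=np.arctan2(ex[1],ex[0]); print("O",O,"ex",ex,"yaw",yaw)
seat=O
def V(x,y,z): return np.append(O+ex*x+ey*y,z)
# cap: circle top at z .045+.093=.138
for cap in [(390,137)]:
    q=np.array(cap)/3.4+[190,145]; p=ray(c,*q,.138); d=p[:2]-O; print("cap",p,"vise",d@ex,d@ey)
# handle dark pixels in both images near
for nm,k in(("top",c),("scene",s)):
    g=k["color"].max(2); 
    for lab,(x,y,z) in dict(fjtop1=(.032,.045,.09),fjtop2=(.032,-.045,.09),nutL=(-.14,.03,.095),nutR=(-.14,-.03,.095)).items(): print(nm,lab,np.round(proj(k,V(x,y,z)),1), end=' ')
    print()
    for a in np.arange(0,4.6,.5):
        t=8e-3*a/6.283
        print(nm,a,[np.round(proj(k,V(-.200+t+e,-.038*np.sin(a),.07+.038*np.cos(a))),1).tolist() for e in(-.026,.026)])
    u0,v0,u1,v1=(375,160,420,195) if nm=="top" else (180,110,215,140)
    m=(g[v0:v1,u0:u1]<45).astype(np.uint8)*255
    n,l,st,ce=cv2.connectedComponentsWithStats(m)
    print(st[1:]+[u0,v0,0,0,0],ce[1:]+[u0,v0])
```

```text
[[ 0.5934  0.2227]
 [ 0.6355 -0.0719]
 [ 0.5191 -0.0895]
 [ 0.4754  0.2071]] [np.float64(0.11897627279919104), np.float64(0.2975730395632198), np.float64(0.11780121351017585), np.float64(0.2998023165655976)]
O [0.5529682 0.0868972] ex [-0.1436781   0.98962448] yaw 1.7149734146111526
cap [0.55115123 0.08759579 0.138     ] vise 0.0009524002192096598 0.001697746195835074
top fjtop1 [291.6 213.9] top fjtop2 [283.5 169.2] top nutL [378.1 190.9] top nutR [371.8 161. ] 
top 0.0 [[420.8, 166.9], [393.9, 171.5]]
top 0.5 [[417.7, 158.3], [391.0, 163.0]]
top 1.0 [[413.9, 153.2], [387.6, 157.7]]
top 1.5 [[410.3, 152.5], [384.6, 157.0]]
top 2.0 [[407.8, 156.4], [382.6, 160.7]]
top 2.5 [[406.8, 163.6], [381.9, 167.9]]
top 3.0 [[407.3, 172.4], [382.5, 176.7]]
top 3.5 [[409.2, 181.0], [384.3, 185.3]]
top 4.0 [[412.0, 187.5], [386.8, 191.8]]
top 4.5 [[415.0, 190.2], [389.3, 194.6]]
[[387 172  20  11 105]
 [384 183   1   1   1]] [[397.08571429 177.14285714]
 [384.         183.        ]]
scene fjtop1 [277.3 169.8] scene fjtop2 [239.1 194.2] scene nutL [220.2 117.3] scene nutR [195.7 131.1] 
scene 0.0 [[184.9, 95.1], [198.2, 109.8]]
scene 0.5 [[178.0, 100.7], [191.2, 115.7]]
scene 1.0 [[173.7, 108.1], [186.7, 123.1]]
scene 1.5 [[173.0, 115.3], [185.8, 130.2]]
scene 2.0 [[176.1, 120.5], [188.7, 135.3]]
scene 2.5 [[182.0, 122.5], [194.5, 137.1]]
scene 3.0 [[189.3, 121.2], [201.8, 135.6]]
scene 3.5 [[196.3, 116.9], [208.9, 131.1]]
scene 4.0 [[201.6, 110.7], [214.4, 124.8]]
scene 4.5 [[203.9, 103.9], [217.0, 118.1]]
[] []
```

```bash
python3 -m pendant '[[[2.8,2.8,0],0.096],[[2.9,2.8,0],0.096],[[2.9,2.8,0],0.096],[[2.9,2.8,0],0.096],[[2.9,2.8,0],0.096],[[2.9,2.8,0],0.096],[[2.9,2.8,0],0.096],[[2.9,2.8,0],0.096],[[2.9,2.8,0],0.096],[[2.9,2.8,0],0.096],[[2.9,2.8,0],0.096],[[2.9,2.8,0],0.096],[[2.9,2.8,0],0.096],[[2.9,2.8,0],0.096],[[2.9,2.8,0],0.096]]' 0.6
python3 - <<'E'
from h import *
O=np.array([.55297,.0869]);ex=np.array([-.14368,.98962]);ey=np.array([-ex[1],ex[0]])
a=3.15
print(O+ex*(-.2+.008*a/6.2832)+ey*-.038*np.sin(a))
E
```

```text
time_s: 1.35
ee_pos: [0.5843, -0.1075, 0.2051]
eef_rot: [-3.141, -0.0, 1.72]
force: [-0.6, -0.6, 0.9]
grip_width: 0.0566
grip_force: 0.0
[ 0.58081358 -0.10710084]
```

```bash
python3 -m pendant '[[[-0.3,0,-2.4],0],[[0,0,-2.4],0],[[0,0,-2.4],0],[[0,0,-2.4],0],[[0,0,-2.4],0],[[0,0,-2.4],0],[[0,0,-2.4],0],[[0,0,-2.3],0],[[0,0,0],0]]'
python3 -m pendant '[[[0,0,0],0],[[0,0,0],0],[[0,0,0],0],[[0,0,0],0],[[0,0,0],0],[[0,0,0],0]]' 0 28
python3 - <<'E'
from h import *
from station import ctrl
s=ctrl.camera("scene");t=ctrl.camera("top")
a=cv2.resize(s["color"][70:170,150:270,::-1],None,fx=3.3,fy=3.3);b=cv2.resize(t["color"][130:230,340:460,::-1],None,fx=3.3,fy=3.3)
cv2.imwrite("pics/g1.png",np.hstack([a,b]))
E
```

```text
time_s: 2.1
ee_pos: [0.5777, -0.1087, 0.0099]
eef_rot: [-3.135, -0.003, 1.715]
force: [-0.9, 0.7, -1.1]
grip_width: 0.0565
grip_force: 0.0
time_s: 2.6
ee_pos: [0.5805, -0.1094, 0.0151]
eef_rot: [3.141, 0.0, 1.715]
force: [-0.2, 0.5, 0.3]
grip_width: 0.0196
grip_force: 0.0
```

View pics/g1.png

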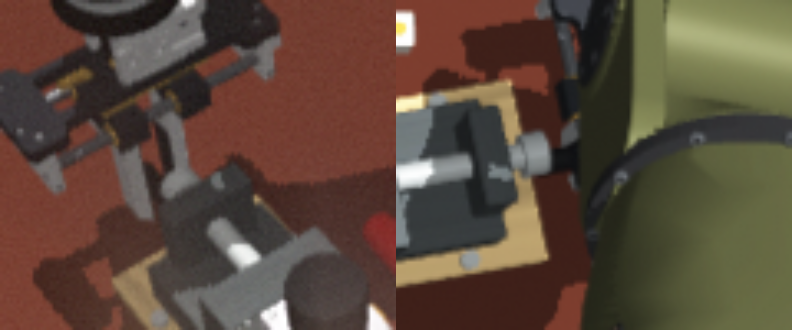

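The fingers straddle the handle below the hub (g1 crop px ~150,180), with the bar between them in both views. They are still closing, so I'll wait a little longer.

```bash
python3 -m pendant '[[[0,0,0],0],[[0,0,0],0],[[0,0,0],0],[[0,0,0],0]]'
python3 - <<'E'
from h import *
from station import ctrl
o=ctrl.get_obs();print(o["ee_pos"],o["grip_width"],o["grip_force"],o["force"])
O=np.array([.55297,.0869]);ex=np.array([-.14368,.98962]);ey=np.array([-ex[1],ex[0]])
p=o["ee_pos"];d=p[:2]-O;print("vise",d@ex,d@ey,p[2]+.019)
a=3.15
P=lambda a:np.append(O+ex*(-.2+.008*a/6.2832)+ey*-.038*np.sin(a),.07+.038*np.cos(a))
A=3.15+np.arange(0,45)*.25
rows=np.round(np.diff([P(x) for x in A],axis=0)*100,2)
for i,r in enumerate(rows): print(round(A[i+1],2),r.tolist())
E
```

```text
time_s: 3.03
ee_pos: [0.5805, -0.1094, 0.0148]
eef_rot: [3.141, 0.0, 1.715]
force: [1.9, 0.2, 3.1]
grip_width: 0.0151
grip_force: 28.0
[ 0.5805481  -0.10935889  0.0147601 ] 0.01511506125526304 28.00041228532791 [1.9362872  0.17570346 3.10515533]
vise -0.19818414501975798 0.000906633335588724 0.03376010281237693
3.4 [-0.93, -0.1, 0.13]
3.65 [-0.87, -0.09, 0.35]
3.9 [-0.76, -0.08, 0.56]
4.15 [-0.6, -0.05, 0.73]
4.4 [-0.4, -0.03, 0.86]
4.65 [-0.18, 0.01, 0.93]
4.9 [0.05, 0.04, 0.95]
5.15 [0.28, 0.07, 0.9]
5.4 [0.5, 0.1, 0.8]
5.65 [0.68, 0.13, 0.65]
5.9 [0.81, 0.15, 0.46]
6.15 [0.9, 0.16, 0.24]
6.4 [0.93, 0.17, 0.01]
6.65 [0.91, 0.16, -0.23]
6.9 [0.82, 0.15, -0.45]
7.15 [0.69, 0.13, -0.64]
7.4 [0.51, 0.11, -0.79]
7.65 [0.3, 0.08, -0.9]
7.9 [0.07, 0.04, -0.94]
8.15 [-0.16, 0.01, -0.93]
8.4 [-0.39, -0.02, -0.86]
8.65 [-0.59, -0.05, -0.74]
8.9 [-0.75, -0.08, -0.57]
9.15 [-0.87, -0.09, -0.37]
9.4 [-0.93, -0.1, -0.14]
9.65 [-0.94, -0.1, 0.09]
9.9 [-0.89, -0.1, 0.33]
10.15 [-0.78, -0.08, 0.54]
10.4 [-0.62, -0.06, 0.71]
10.65 [-0.43, -0.03, 0.84]
10.9 [-0.21, 0.0, 0.92]
11.15 [0.02, 0.04, 0.95]
11.4 [0.25, 0.07, 0.91]
11.65 [0.47, 0.1, 0.82]
11.9 [0.65, 0.13, 0.67]
12.15 [0.8, 0.15, 0.49]
12.4 [0.89, 0.16, 0.27]
12.65 [0.93, 0.17, 0.04]
12.9 [0.91, 0.16, -0.2]
13.15 [0.84, 0.15, -0.42]
13.4 [0.71, 0.13, -0.62]
13.65 [0.53, 0.11, -0.78]
13.9 [0.33, 0.08, -0.89]
14.15 [0.1, 0.05, -0.94]
```

```bash
python3 -m pendant '[[[-0.93,-0.1,0.13],0],[[-0.87,-0.09,0.35],0],[[-0.76,-0.08,0.56],0],[[-0.6,-0.05,0.73],0],[[-0.4,-0.03,0.86],0]]'
cat > st.py <<'E'
from h import *
from station import ctrl
o=ctrl.get_obs()
O=np.array([.55297,.0869]);ex=np.array([-.14368,.98962]);ey=np.array([-ex[1],ex[0]])
p=o["ee_pos"];d=p[:2]-O;y=d@ey;z=p[2]+.019-.07
f=o["force"];print("t",o["time_s"],"vise xyz",np.round([d@ex,y,z],4),"r",np.hypot(y,z),"a",np.arctan2(-y,z)%6.2832,"F vise",np.round([f[:2]@ex,f[:2]@ey,f[2]],1),"Mz",round(o["moment"][2],2),"w",round(o["grip_width"],4),round(o["grip_force"],1))
E
python3 st.py
```

```text
time_s: 3.45
ee_pos: [0.5451, -0.1129, 0.0412]
eef_rot: [3.139, 0.0, 1.715]
force: [9.6, 2.3, -1.2]
grip_width: 0.0155
grip_force: 28.0
t 3.45 vise xyz [-0.1966  0.0365 -0.0098] r 0.03778105620513921 a 4.450149647965543 F vise [ 0.9 -9.9 -1.2] Mz -0.12 w 0.0155 28.0
```

```bash
python3 -m pendant '[[[-0.18,0.01,0.93],0],[[0.05,0.04,0.95],0],[[0.28,0.07,0.9],0],[[0.5,0.1,0.8],0],[[0.68,0.13,0.65],0],[[0.81,0.15,0.46],0],[[0.9,0.16,0.24],0],[[0.93,0.17,0.01],0],[[0.91,0.16,-0.23],0],[[0.82,0.15,-0.45],0],[[0.69,0.13,-0.64],0],[[0.51,0.11,-0.79],0],[[0.3,0.08,-0.9],0]]' ; python3 st.py
```

```text
time_s: 4.53
ee_pos: [0.6177, -0.0982, 0.0597]
eef_rot: [3.14, 0.001, 1.715]
force: [0.6, -0.4, 3.7]
grip_width: 0.0152
grip_force: 28.0
t 4.5333 vise xyz [-0.1925 -0.0375  0.0087] r 0.03846078853162208 a 1.3436747604475126 F vise [-0.5 -0.6  3.7] Mz 0.04 w 0.0152 28.0
```

```bash
python3 -m pendant '[[[0.07,0.04,-0.94],0],[[-0.16,0.01,-0.93],0],[[-0.39,-0.02,-0.86],0],[[-0.59,-0.05,-0.74],0],[[-0.75,-0.08,-0.57],0],[[-0.87,-0.09,-0.37],0],[[-0.93,-0.1,-0.14],0],[[-0.94,-0.1,0.09],0],[[-0.89,-0.1,0.33],0],[[-0.78,-0.08,0.54],0],[[-0.62,-0.06,0.71],0],[[-0.43,-0.03,0.84],0],[[-0.21,0,0.92],0],[[0.02,0.04,0.95],0],[[0.25,0.07,0.91],0],[[0.47,0.1,0.82],0]]' ; python3 st.py
```

```text
time_s: 5.87
ee_pos: [0.5486, -0.1028, 0.0752]
eef_rot: [3.142, -0.0, 1.714]
force: [8.2, -2.6, -10.7]
grip_width: 0.0147
grip_force: 28.0
t 5.8667 vise xyz [-0.1871  0.0316  0.0242] r 0.03979567315533424 a 5.364907362851927 F vise [ -3.8  -7.7 -10.7] Mz -0.09 w 0.0147 28.0
```

```bash
python3 -m pendant '[[[0.65,0.13,0.67],0],[[0.8,0.15,0.49],0],[[0.89,0.16,0.27],0],[[0.47,0.08,0.06],0],[[0.46,0.08,-0.02],0],[[0.46,0.08,-0.08],0],[[0.45,0.08,-0.13],0],[[0,0,0],0],[[0,0,0],0]]' ; python3 st.py
```

```text
time_s: 6.62
ee_pos: [0.5907, -0.0958, 0.0886]
eef_rot: [3.141, 0.001, 1.715]
force: [0.9, -4.1, 9.0]
grip_width: 0.015
grip_force: 28.0
t 6.6167 vise xyz [-0.1863 -0.0111  0.0376] r 0.03922460915001734 a 0.28714448030841805 F vise [-4.2 -0.3  9. ] Mz -0.0 w 0.015 28.0
```

```bash
python3 -m pendant '[[[0.42,0.07,-0.19],0],[[0.42,0.07,-0.23],0],[[0.36,0.07,-0.28],0],[[0,0,0],0],[[0,0,0],0]]' ; python3 st.py
```

```text
time_s: 7.03
ee_pos: [0.6028, -0.094, 0.082]
eef_rot: [3.141, 0.001, 1.714]
force: [-0.4, -6.0, 12.3]
grip_width: 0.0153
grip_force: 28.0
t 7.0333 vise xyz [-0.1862 -0.0233  0.031 ] r 0.038793844213003095 a 0.6453881268839278 F vise [-5.9  1.2 12.3] Mz 0.02 w 0.0153 28.0
```

```bash
python3 -m pendant '[[[0.33,0.06,-0.27],0],[[0.25,0.06,-0.25],0],[[0,0,0],0],[[0,0,0],0],[[0,0,0],0]]' ; python3 st.py
```

```text
time_s: 7.45
ee_pos: [0.6083, -0.093, 0.0768]
eef_rot: [3.141, 0.002, 1.714]
force: [-3.4, -7.2, 12.5]
grip_width: 0.0153
grip_force: 28.0
t 7.45 vise xyz [-0.186  -0.0289  0.0258] r 0.03872609449716359 a 0.8410253666185159 F vise [-6.6  4.4 12.5] Mz 0.04 w 0.0153 28.0
```

```bash
python3 -m pendant '[[[0,0,0],0],[[0,0,0],0],[[0,0,0],0],[[0,0,0],0],[[0,0,2],0],[[0,0,3],0],[[0,0,3],0],[[0,0,3],0],[[0,0,3],0]]' 0.5 ; python3 st.py
python3 - <<'E'
from h import *
from station import ctrl
t=ctrl.camera("top");s=ctrl.camera("scene")
O=np.array([.55297,.0869]);ex=np.array([-.14368,.98962]);ey=np.array([-ex[1],ex[0]])
for c,(u0,v0,u1,v1) in((t,(280,160,330,215)),(s,(220,130,280,200))):
    m=(c["color"][v0:v1,u0:u1].max(2)<65).astype(np.uint8)*255
    m=cv2.morphologyEx(m,cv2.MORPH_OPEN,np.ones((5,5)))
    n,l,st,ce=cv2.connectedComponentsWithStats(m); print(st[1:]+[u0,v0,0,0,0])
    for k in range(1,n):
        if st[k,4]>150:
            q=ce[k]+[u0,v0]; p=ray(c,*q,.125); d=p[:2]-O; print(q,p,"vise",d@ex,d@ey)
a=cv2.resize(t["color"][130:230,220:420,::-1],None,fx=3.5,fy=3.5)
cv2.imwrite("pics/c1.png",a)
E
```

```text
time_s: 8.2
ee_pos: [0.6075, -0.0917, 0.2163]
eef_rot: [-3.139, -0.001, 1.715]
force: [0.0, 0.0, 0.0]
grip_width: 0.0467
grip_force: 0.0
t 8.2 vise xyz [-0.1846 -0.0283  0.1653] r 0.16765504300806428 a 0.1694038415557304 F vise [ 0.  -0.1  0. ] Mz -0.02 w 0.0467 0.0
[[324 185   6  26 119]]
[[220 130  11  14 106]
 [220 175   3   5  15]]
```

View pics/c1.png

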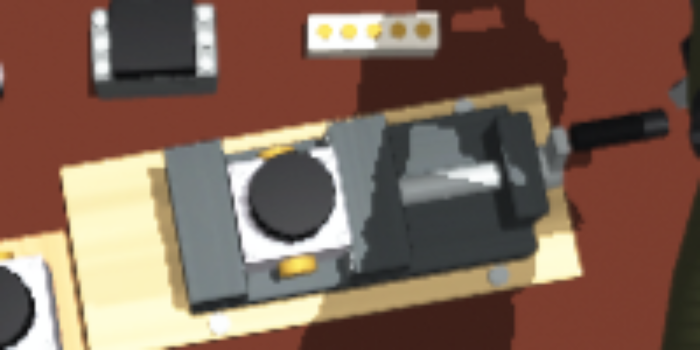

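The moving jaw is now flush against the housing. The cap's top is centred at c1 crop px (292,194).

Run:
```python
from h import *
c=dict(np.load("top0.npz")); O=np.array([.55297,.0869]);ex=np.array([-.14368,.98962]);ey=np.array([-ex[1],ex[0]])
q=np.array([291.5,194])/3.5+[220,130]; 
p=ray(c,*q,.132); d=p[:2]-O; print(q,p,d@ex,d@ey, "nominal",O+ex*.002)
```

```text
[303.28571429 185.42857143] [0.55201763 0.08987382 0.132     ] 0.0030797853063217126 0.0005152102100975487 nominal [0.55268264 0.08887924]
```

```bash
python3 -m pendant '[[[-1.1,3.6,0],0],[[-1.1,3.6,0],0],[[-1.1,3.6,0],0],[[-1.1,3.6,0],0],[[-1.1,3.7,0],0],[[0,0,-2],0],[[0,0,-2.5],0],[[0,0,-2.5],0],[[0,0,-2],0],[[0,0,-1.2],0],[[0,0,0],0],[[0,0,0],0]]' 0.8 12; python3 st.py
```

```text
time_s: 9.3
ee_pos: [0.5533, 0.089, 0.1137]
eef_rot: [-3.14, -0.0, 1.715]
force: [0.5, 0.7, 0.2]
grip_width: 0.0746
grip_force: 0.0
t 9.3 vise xyz [ 0.002  -0.0006  0.0627] r 0.06272559132624214 a 0.010206280056252466 F vise [ 0.6 -0.6  0.2] Mz -0.0 w 0.0746 0.0
```

```bash
python3 -m pendant '[[[-0.1,0,-0.6],0],[[0,0,0],0],[[0,0,0],0],[[0,0,0],0],[[0,0,0],0],[[0,0,0],0],[[0,0,0],0],[[0,0,0],0],[[0,0,0],0]]' 0 12; python3 st.py
python3 -m pendant '[[[0,0,0],0.05],[[0,0,0],0.08],[[0,0,0],0.08],[[0,0,0],0.08],[[0,0,0],0.08],[[0,0,0],0.08],[[0,0,0],0.05]]' ; python3 st.py
```

```text
time_s: 10.05
ee_pos: [0.5529, 0.0892, 0.1085]
eef_rot: [3.141, 0.0, 1.715]
force: [-1.6, -1.4, 6.2]
grip_width: 0.0461
grip_force: 12.0
t 10.05 vise xyz [ 0.0023 -0.0003  0.0575] r 0.057487794877527275 a 0.0049629841092292855 F vise [-1.1  1.8  6.2] Mz 0.02 w 0.0461 12.0
time_s: 10.63
ee_pos: [0.5531, 0.0892, 0.1085]
eef_rot: [3.141, 0.0, 2.219]
force: [0.7, 0.2, 5.6]
grip_width: 0.0462
grip_force: 12.0
t 10.6333 vise xyz [ 0.0023 -0.0005  0.0575] r 0.05748761482784463 a 0.00795650920034623 F vise [ 0.1 -0.7  5.6] Mz -0.08 w 0.0462 12.0
```

Mz is only 0.08 N·m after 29°, so this looks like the free direction. I'll continue to about 78° and then lift gently.

```bash
python3 -m pendant '[[[0,0,0],0.08],[[0,0,0],0.09],[[0,0,0],0.09],[[0,0,0],0.09],[[0,0,0],0.09],[[0,0,0],0.09],[[0,0,0],0.09],[[0,0,0],0.09],[[0,0,0],0.09],[[0,0,0],0.07],[[0,0,0],0]]' ; python3 st.py
python3 -m pendant '[[[0,0,0.3],0],[[0,0,0.3],0],[[0,0,0.3],0],[[0,0,0.3],0]]' ; python3 st.py
```

```text
time_s: 11.55
ee_pos: [0.5532, 0.0894, 0.1085]
eef_rot: [3.141, 0.001, 3.088]
force: [0.6, 2.8, 6.6]
grip_width: 0.0461
grip_force: 12.0
t 11.55 vise xyz [ 0.0025 -0.0005  0.0575] r 0.05747552663688168 a 0.00951296604038491 F vise [ 2.7 -1.   6.6] Mz 0.05 w 0.0461 12.0
time_s: 11.88
ee_pos: [0.5526, 0.0891, 0.1201]
eef_rot: [-3.141, -0.001, 3.084]
force: [-0.6, -0.6, -0.7]
grip_width: 0.0459
grip_force: 12.0
t 11.8833 vise xyz [0.0022 0.0001 0.0691] r 0.06914646990716294 a 6.282170142127845 F vise [-0.5  0.7 -0.7] Mz 0.02 w 0.0459 12.0
```

The cap rose 12 mm with only its own weight on the wrist, so it is off the thread. Next I'll lift it to about 10 cm.

```bash
python3 -m pendant '[[[0,0,0.5],0],[[0,0,0.8],0],[[0,0,1],0],[[0,0,1],0],[[0,0,1],0],[[0,0,1],0],[[0,0,1],0],[[0,0,1],0],[[0,0,0.8],0],[[0,0,0.5],0],[[0,0,0.2],0],[[0,0,0],0],[[0,0,0],0],[[0,0,0],0],[[0,0,0],0],[[0,0,0],0],[[0,0,0],0]]' - 20; python3 st.py
python3 - <<'E'
from h import *
from station import ctrl
s=ctrl.camera("scene");t=ctrl.camera("top")
a=cv2.resize(s["color"][60:260,150:370,::-1],None,fx=1.8,fy=1.8);b=cv2.resize(t["color"][100:300,180:400,::-1],None,fx=1.8,fy=1.8)
cv2.imwrite("pics/f1.png",np.hstack([a,b]))
E
```

```text
time_s: 13.3
ee_pos: [0.5527, 0.0891, 0.2078]
eef_rot: [-3.142, -0.0, 3.085]
force: [-0.5, -0.3, -0.8]
grip_width: 0.0459
grip_force: 20.0
t 13.3 vise xyz [ 0.0022 -0.      0.1568] r 0.15684249810862866 a 0.00016547590546661894 F vise [-0.2  0.5 -0.8] Mz 0.06 w 0.0459 20.0
```

View pics/f1.png

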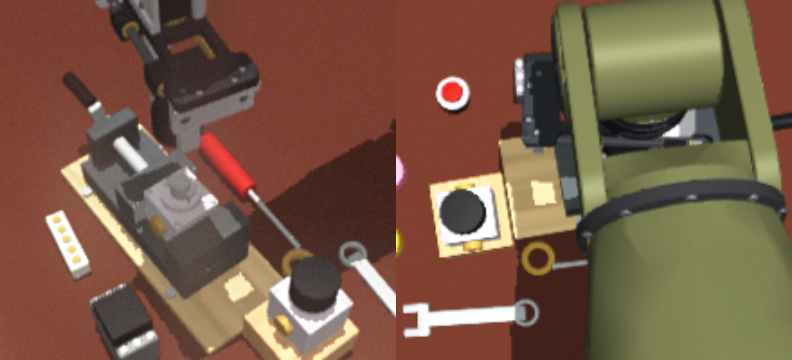

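The housing is still clamped with its neck bare (f1 crop px 180,188). The cap is held between the fingers (opening 45.9 mm), and the spare and the other things are where they were.

```bash
python3 -c "
from station import ctrl
print(ctrl.hand_in())"
```

```text
the job is handed in; nothing more can be done
None
```

I clamped the housing, turned its cap off counter-clockwise seen from above, and handed the job in at about 13 s with the cap held still about 10 cm above the housing; no verdict came back.

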